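# Turn the crate lid over against the sloping stop

### The job

The small crate lid, the board with two battens on it, lies on the packing bench with its battens up. Push it square up against the sloping steel stop until it stands leaning against the stop's face, then tip it over towards the robot so that it ends lying flat on the bench in front of the stop, batten side down, ready for its crate. Leave the plain board beside it where it lies, and leave the lid released.

Things in the scene. Friction and masses are not known exactly. Their poses are not given: they have to be found in the camera images.
- lid: Crate lid, varnished ply 130 (x) x 120 (y) x 12 mm, 0.12-0.23 kg, loose; on its +z face two battens along x, 100 long, 14 wide, 12 high, centred at y = +-27. Origin: centre of the bare face, on the bench at the start. z up, x to the stop (square to 10 deg), its far end 15-35 mm from the stop's foot. Pushed low at its near end, its far end climbs the slope (under 15 N); it then leans unaided.
- stop: Fixed slippery steel fence, 370 mm long (y). Origin: on the bench, middle of the foot line of its face; x level, into the stop, away from the robot (up to 16 deg off the robot's x), z up. The flat face leans back, 65 deg from the bench. A lid pushed up until its near end is at the foot line leans flush on it. Behind the face: a base plate and ribs below 40 mm; loose things below 55 mm.
- stop_edge (a point): Middle of the stop's upper edge: 75 mm above the bench, 35 mm beyond the foot line (the 6 mm sheet ends at 41 mm). The leaning lid's far end is about 117 mm high, so 42 mm of it stands above this edge: a finger can reach down behind it there and draw it towards the robot; past upright it falls over onto its battens by itself.
- plain_board: The other board, to be left alone: bare varnished plywood, 130 x 120 x 12 mm, no battens, loose, flat before the other half of the stop (left or right varies). At least 20 mm of bench lies between it and the lid, with a marker pen on it. Origin: centre of its underside, z up.
Mind the look-alikes: they are no part of the job. Leave any purple look-alike of the lid alone.

How it is judged:
By the outcome, as a careful person would: the job done as asked, in the order asked, and still so for the second after the job is handed in, with the robot touching nothing.
It also fails if it takes over 48 s, if anything falls off the work surface, if the arm or the gripper's body presses on something with over 40 N, if the wrist force passes 120 N, or if a joint passes its speed limit or range.

### The arm

A 6-joint arm with a two-finger parallel gripper is mounted at the origin on the work surface. World frame = base frame: x ahead of the robot, y to its left, z up, the work surface at z = 0. Lengths are in mm, angles in rad, forces in N, time in s.
With the tool pointing down it reaches from about 325 to 850 mm from the base axis. Payload 4.4 kg.
Tool frame: the origin (TCP) lies on the centre line of the jaws, within the pads' length; the fingertips stand 14 mm ahead of it and the grasp point (between the pads) lies 5 mm behind it; z points along the fingers, y is the line along which they close (so a half turn about z gives the same grasp; the last joint's range is limited). The gripper opens to 94 mm and grips with 3 to 60 N. Pads are 16 mm wide; open, the fingers measure 119 mm over their backs; the gripper's body (75 mm by 177 mm) begins 78 mm behind the grasp point.
Start: joints at [-1.411, 0.207, 1.542, -0, 1.393, -0.15], TCP at [175.287, -547.633, 219.447] pointing down, gripper open.
Joint ranges: [-2.73, 2.73], [-0.86, 2.22], [0.23, 2.46], [-1.11, 4.25], [0.08, 2.63], [-2.82, 2.82]. Speed limits (rad/s): [2.79, 2.79, 3.14, 3.14, 3.14, 3.14].

### API

Orientations are given as a rotation vector (axis times angle).
In Python, from cell import bot, solver, imaging gives the robot as it stands. Calls block until the motion is done:
- bot.move_to(position, orientation): joint-space move of the TCP to a pose.
- bot.move_l(position, max_speed=150, rotation=None, max_force=None): straight line of the TCP; rotation=None keeps the orientation; max_speed is the mean speed in mm/s. With max_force (N) it stops when the force on the tool has changed by that much, and returns True; else False.
- bot.goto_joints(angles): joint-space move.
- bot.gripper_open() and bot.gripper_close(squeeze=None): open the fingers fully, or close them until they stop; squeeze is the grip in N (None keeps the last).
- bot.hold(seconds).
- solver.solve_ik(position, orientation): joint angles nearest the present ones, or None.
- bot.read_state(): the state.
- imaging.grab_frame(name): name is "scene" or "side" or "wrist"; returns the picture (384x512x3 uint8, red, green, blue); there is no depth.
- imaging.calibration(name): a dict with "camera_matrix" (3x3 intrinsics, pixels), "k1" (the pictures are not rectified: a ray, as slopes to the right and down, at radius r is drawn at 1 + k1 r^2 times it, then the intrinsics apply), "rvec" (rotation vector, rad) and "tvec" (3), from world to camera coordinates, as OpenCV has them. Camera axes: x right, y down, z forward; pixel columns grow to the right and rows downward; lengths in mm; the calibration is good to about 2 mm. A picture is of the moment at which its call begins: read the wrist's pose just before it. calibration takes no time and is no camera call; for the wrist camera it gives the pose at the moment of the call.
A pose or a line that the arm cannot do raises bot.MotionError and nothing moves.
- bot.sign_off(): hands the job in; it is judged then, once.
The state is a dict: "t": time; "joint_pos": joint angles; "qvel": joint speeds; "joint_torque": joint torques, N m; "position": TCP position; "tool_rot": TCP orientation; "ft_force": force on the tool from outside, world axes, zero at the start; "moment": the same for the moment, N m; "finger_gap": finger opening in mm; "grasp_force": force on a finger pad.
Only numpy, scipy, OpenCV 4.12 (cv2) and the standard library are available. Lean on these libraries where they do the work, as an engineer would, in place of code of your own. Each camera call takes 0.05 s, during which the arm holds its last target. There are 200 camera calls.

## Working session

There is one attempt and no reset: what is moved stays moved. The work goes in short steps, each a Python script; the robot and the scene stay as the last script left them, time stands still between calls to the robot, and variables do not carry over. Pictures are saved under pics/ and viewed, at most 10 in all, crops included, and the job is handed in when it is done.

```bash
ls; mkdir -p pics; python3 - <<'E'
from cell import bot, solver, imaging
import cv2
for n in ("scene","side"):
    im=imaging.grab_frame(n); cv2.imwrite(f"pics/{n}0.png",cv2.resize(im[:,:,::-1],(800,600),interpolation=cv2.INTER_CUBIC))
    c=imaging.calibration(n);print(n,c)
print(bot.read_state())
E
```

```text
pics
scene {'camera_matrix': array([[455.67525876,   0.        , 251.079622  ],
       [  0.        , 455.67525876, 192.98525623],
       [  0.        ,   0.        ,   1.        ]]), 'k1': -0.18227232658351453, 'rvec': array([ 1.831852  ,  1.26434954, -0.66515596]), 'tvec': array([-130.38081835, -171.19408736, 1402.5988833 ])}
side {'camera_matrix': array([[448.84077181,   0.        , 250.91416942],
       [  0.        , 448.84077181, 186.87521021],
       [  0.        ,   0.        ,   1.        ]]), 'k1': -0.055673991470364344, 'rvec': array([ 0.6208618 , -2.6441199 ,  1.19387838]), 'tvec': array([373.59831203, 210.67225765, 878.74837179])}
{'t': 0.1, 'joint_pos': array([-1.41148430e+00,  2.07325693e-01,  1.54279209e+00, -2.42631155e-05,
        1.39350148e+00, -1.50497869e-01]), 'qvel': array([-0.00074302,  0.00087379, -0.00426284, -0.00076316,  0.00079568,
        0.00045317]), 'joint_torque': array([-5.70744305e-04, -3.71867323e+01, -2.82295024e+01,  6.98979478e-02,
        3.11065000e-02, -5.15587624e-05]), 'position': array([ 175.17582019, -546.93579569,  218.421072  ]), 'tool_rot': array([-3.10197259e+00, -4.84398363e-01,  5.15039684e-05]), 'ft_force': array([-0.31007769,  0.37264846, -0.34634781]), 'moment': array([ 0.02630597, -0.07345934, -0.01215004]), 'grasp_force': 0.0, 'finger_gap': 94.14359619081462}
```

View pics/scene0.png

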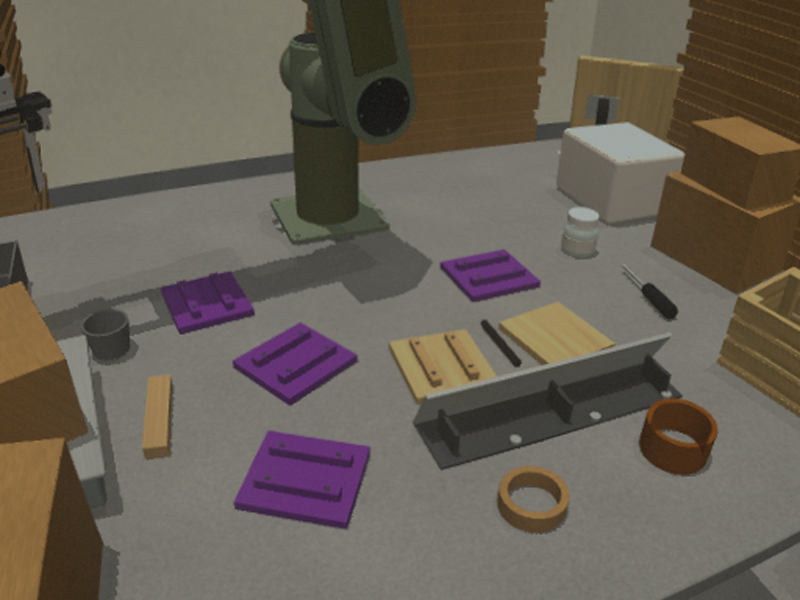

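View pics/side0.png

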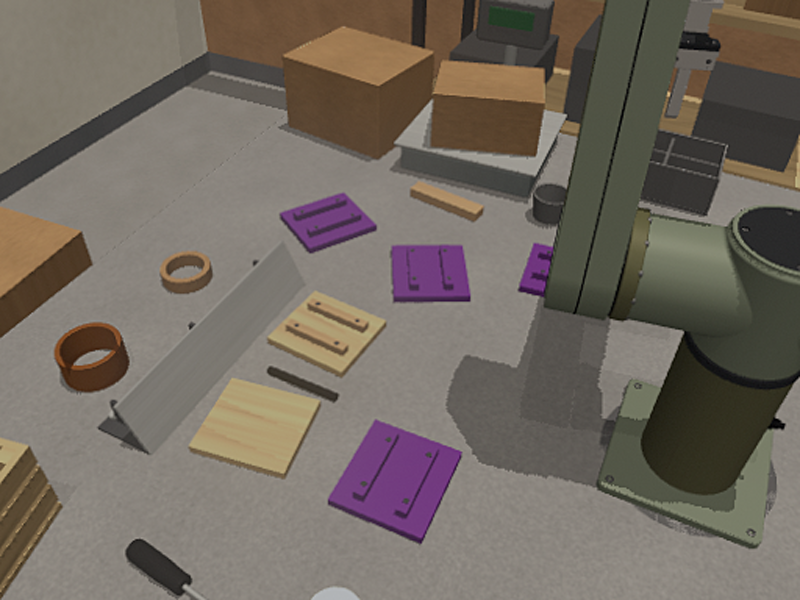

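The tan battened lid is at (443,365) in scene and (327,330) in side. The look-alikes are the plain board at scene (556,333), side (255,427), and purple lids at scene (207,300), (295,362), (490,273) and (303,478). By the description, tan with battens, I choose the one at (443,365) and check it in close crops.

```bash
python3 - <<'E'
import cv2
from cell import imaging
a=imaging.grab_frame("side")[:,:,::-1][150:297,60:256]
cv2.imwrite("pics/c1.png",cv2.resize(a,None,fx=4,fy=4,interpolation=cv2.INTER_CUBIC))
a=imaging.grab_frame("scene")[:,:,::-1][180:310,245:445]
cv2.imwrite("pics/c2.png",cv2.resize(a,None,fx=4,fy=4,interpolation=cv2.INTER_CUBIC))
E
```

```text
(no output)
```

View pics/c1.png

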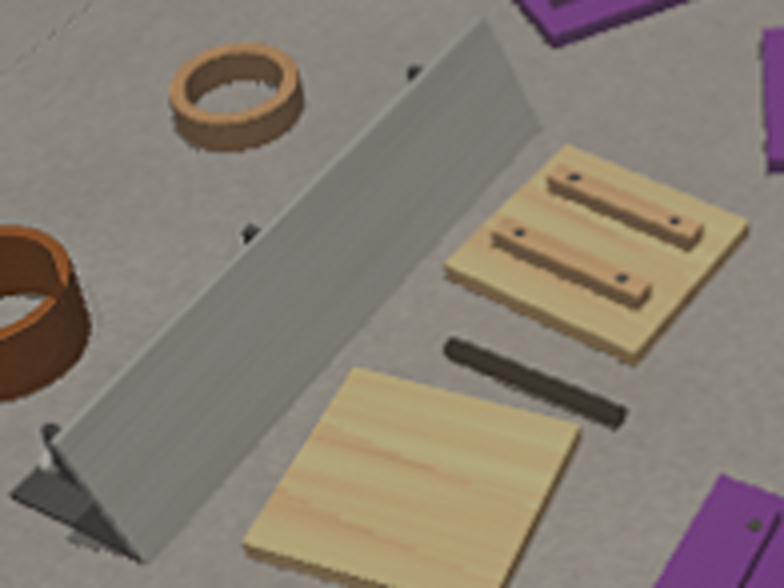

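View pics/c2.png

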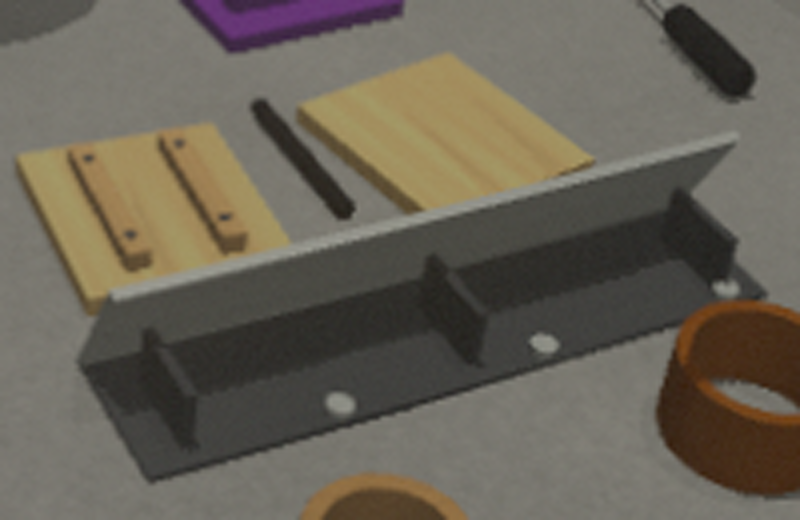

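The close crop confirms it: the lid is tan with two screwed battens, and its far edge faces the sloped stop. In side crop c1 the lid's corners are (446,268), (568,147), (748,228) and (634,354), and the stop's foot runs from (541,128) to (143,562). The pen and plain board lie on the other side.

```bash
cat > h.py <<'E'
import numpy as np, cv2
from scipy.optimize import least_squares
from scipy.spatial.transform import Rotation as R
from cell import bot, solver, imaging
def proj(n,P):
    c=imaging.calibration(n)
    return cv2.projectPoints(np.float64(P).reshape(-1,1,3),c["rvec"],c["tvec"],c["camera_matrix"],np.array([c["k1"],0,0,0.]))[0][:,0]
def ray(n,p,z):
    c=imaging.calibration(n); M=cv2.Rodrigues(c["rvec"])[0]
    u=cv2.undistortPoints(np.float64(p).reshape(-1,1,2),c["camera_matrix"],np.array([c["k1"],0,0,0.]))[:,0]
    d=np.c_[u,np.ones(len(u))]@M; o=-M.T@c["tvec"]
    return o+d*((z-o[2])/d[:,2])[:,None]
E
python3 - <<'E'
from h import *
S=lambda p:np.array(p)/4+[60,150]
C=lambda p:np.array(p)/4+[245,180]
np.set_printoptions(precision=1,suppress=True)
# lid: corners top face far-right? order: (+x,+y),(+x,-y),(-x,+y),(-x,-y) 
L=S([[568,147],[446,268],[748,228],[634,354]]); l=ray("side",L,12); print("side lid\n",l)
print("edges",[np.linalg.norm(l[i]-l[j]) for i,j in((0,1),(2,3),(0,2),(1,3))])
Lc=C([[87,300],[290,240],[18,157],[213,125]]); lc=ray("scene",Lc,12); print("scene lid\n",lc)
f=ray("side",S([[541,128],[143,562]]),0); e=ray("side",S([[485,18],[60,440]]),75); ec=ray("scene",C([[112,295],[737,137]]),75)
print("foot",f,np.linalg.norm(f[0]-f[1]),"\nedge",e,np.linalg.norm(e[0]-e[1]),"\nedge scene",ec)
b=ray("side",S([[352,368],[580,430],[245,545]]),12);print("board",b)
pen=ray("side",S([[450,345],[620,415]]),5);print("pen",pen)
def P(q,pts):
    c,s=np.cos(q[2]),np.sin(q[2]); p=np.float64(pts)
    return np.c_[q[0]+c*p[:,0]-s*p[:,1],q[1]+s*p[:,0]+c*p[:,1],p[:,2]]
lp=[[65,60,12],[65,-60,12],[-65,60,12],[-65,-60,12]]
r=least_squares(lambda q:np.r_[(proj("side",P(q,lp))-L).ravel(),(proj("scene",P(q,lp))-Lc)[[0,2,3]].ravel()],[*l.mean(0)[:2],0]);print("lid",r.x,np.degrees(r.x[2]),r.fun)
sp=[[0,185,0],[0,-185,0],[35,185,75],[35,-185,75]]
sc=[[41,185,75],[41,-185,75]]
so=S([[541,128],[143,562],[485,18],[60,440]]);co=C([[112,297],[737,139]])
r=least_squares(lambda q:np.r_[(proj("side",P(q,sp))-so).ravel(),(proj("scene",P(q,sc))-co).ravel()],[*f.mean(0)[:2],0]);print("stop",r.x,np.degrees(r.x[2]),r.fun)
E
```

```text
side lid
 [[573.4 -50.5  12. ]
 [582.   69.4  12. ]
 [444.3 -36.7  12. ]
 [455.7  78.1  12. ]]
edges [np.float64(120.15394163356281), np.float64(115.33332407881248), np.float64(129.7359277969564), np.float64(126.59254477305888)]
scene lid
 [[581.  -52.5  12. ]
 [574.1  68.7  12. ]
 [454.  -41.2  12. ]
 [463.7  76.9  12. ]]
foot [[605.2 -69.6  -0. ]
 [610.  297.8   0. ]] 367.48479104758655 
edge [[638.4 -69.4  75. ]
 [640.4 296.1  75. ]] 365.44342603370967 
edge scene [[648.2 -71.   75. ]
 [650.9 295.   75. ]]
board [[585.1 154.9  12. ]
 [455.  136.5  12. ]
 [564.1 272.7  12. ]]
pen [[551.7 112.3   5. ]
 [444.6 113.5   5. ]]
lid [513.8  16.8   1.8] 103.1196637231073 [ 25.2  50.5   3.1  10.6  -5.4  -9.6 -25.1 -49.1  23.3 -48.2  -5.3   5.8
 -21.5  43.4]
stop [657.3 114.1   3.1] 179.99982741853938 [-17.3  -6.4 -18.8  -8.5   6.    1.5   6.2   4.6  -6.7 -10.8  -8.5  -9.5]
```

```bash
python3 - <<'E'
from h import *
S=lambda p:np.array(p)/4+[60,150]
C=lambda p:np.array(p)/4+[245,180]
np.set_printoptions(precision=2,suppress=True)
def P(q,pts):
    c,s=np.cos(q[2]),np.sin(q[2]); p=np.float64(pts)
    return np.c_[q[0]+c*p[:,0]-s*p[:,1],q[1]+s*p[:,0]+c*p[:,1],p[:,2]]
def fit(n,q0,sp,so,cp,co):
    r=least_squares(lambda q:np.r_[(proj("side",P(q,sp))-S(so)).ravel(),(proj("scene",P(q,cp))-C(co)).ravel()],q0)
    print(n,r.x,np.degrees(r.x[2]),"res",r.fun);return r.x
lp=[[65,-60,12],[65,60,12],[-65,-60,12],[-65,60,12]]
l=fit("lid",[515,15,0],lp,[[568,147],[446,268],[748,228],[634,354]],[lp[0],lp[2],lp[3]],[[87,300],[18,157],[213,125]])
s=fit("stop",[607,114,0],[[0,-185,0],[0,185,0],[35,-185,75],[35,185,75]],[[541,128],[143,562],[485,18],[60,440]],[[41,-185,75],[41,185,75]],[[112,297],[737,139]])
fit("board",[515,200,0],[[65,-60,12],[-65,-60,12],[65,60,12]],[[352,368],[580,430],[245,545]],[[-65,60,12],[-65,-60,12]],[[450,55],[298,105]])
c,si=np.cos(s[2]),np.sin(s[2])
d=P(l,lp)[:,:2]-s[:2]; print("lid corners in stop frame\n",np.c_[d@[c,si],d@[-si,c]])
E
```

```text
lid [516.56  14.08  -0.08] -4.689983572507327 res [-0.98 -0.51 -1.39 -0.83 -0.26 -1.33 -0.67  0.19 -0.19 -1.54 -0.8  -1.81
 -0.44 -1.81]
stop [607.27 112.72  -0.  ] -0.22136127588682447 res [ 0.08 -0.79  0.83  0.33 -0.42 -1.04 -1.61  0.07 -0.87 -0.54  0.35 -1.23]
board [511.98 204.35   0.15] 8.50484324557825 res [ 0.04 -0.09 -0.4  -0.63 -1.56 -0.4  -0.67 -1.92 -0.64 -1.48]
lid corners in stop frame
 [[ -30.19 -163.87]
 [ -20.84  -44.23]
 [-159.8  -153.74]
 [-150.45  -34.1 ]]
```

```bash
cat >> h.py <<'E'
YAW=-0.004
def rot(t):  # fingers close along y, tool z tilted forward by t
    return (R.from_euler("z",YAW)*R.from_euler("y",-t)*R.from_rotvec([np.pi,0,0])).as_rotvec()
def tcp(front_x,y,low,t):  # TCP so that the tips' front corner is at front_x and lowest point at height low
    z=np.array([np.sin(t),0,-np.cos(t)]); x=np.array([np.cos(t),0,np.sin(t)])
    p=np.array([0,y,0.])-14*z; p[0]+=front_x-8*x[0]; p[2]+=low+8*x[2]; return p
def crop(n,name,box,f):
    x0,y0,x1,y1=box; cv2.imwrite(f"pics/{name}.png",cv2.resize(imaging.grab_frame(n)[:,:,::-1][y0:y1,x0:x1],None,fx=f,fy=f,interpolation=cv2.INTER_CUBIC))
def st(m=""):
    s=bot.read_state(); print(m,round(s["t"],2),s["position"].round(1),s["ft_force"].round(1),s["tool_rot"].round(3))
E
python3 - <<'E'
from h import *
t=np.radians(12); print(R.from_rotvec(rot(t)).as_matrix().round(2).tolist())
k=lambda p:np.array(p)*.64
print(ray("side",k([[392,245],[467,247],[469,299],[392,300]]),12).round(),ray("side",k([[377,421],[461,459],[420,538],[330,502]]),12).round())
p=tcp(425,15,30,t)
print(solver.solve_ik(p,rot(t)), solver.solve_ik(tcp(597,15,1,t),rot(t)), solver.solve_ik([680,15,104],rot(0)), solver.solve_ik([680,15,170],rot(0)))
bot.move_to([p[0],p[1],150],rot(t)); st("above")
bot.move_l(tcp(425,15,6,t),150); st("down")
print(tcp(425,15,6,t))
E
```

```text
[[0.98, -0.0, 0.21], [-0.0, -1.0, -0.0], [0.21, -0.0, -0.98]]
[[ 520. -211.   12.]
 [ 405. -263.   12.]
 [ 354. -143.   12.]
 [ 459.  -87.   12.]] [[374. 130.  12.]
 [255. 136.  12.]
 [256. 255.  12.]
 [369. 261.  12.]]
[-0.20735894 -0.02522111  2.22933932  0.06278218  0.73320989  1.32508709] [-0.13761052  0.36632719  1.83478476  0.04139262  0.73328055  1.40931013] [-1.05020360e-01  5.26826955e-01  1.35878064e+00 -4.44089210e-16
  1.25598506e+00  1.46977597e+00] [-1.05020360e-01  4.64453697e-01  1.30673709e+00 -4.44089210e-16
  1.37040187e+00  1.46977597e+00]
above 2.4 [414.8  14.5 150.4] [-0.3  0.4 -0. ] [ 3.123 -0.007  0.329]
down 3.41 [415.1  14.7  22. ] [0.3 0.4 0.2] [ 3.123 -0.007  0.33 ]
[414.26405552  15.          21.35735994]
```

```bash
python3 - <<'E'
from h import *
t=np.radians(12)
print(bot.move_l(tcp(425,15,1.2,t),60,max_force=10)); st("low")
print(bot.move_l(tcp(478,15,1.2,t),60,max_force=15)); st("pushed")
crop("side","c3",(60,150,256,297),4)
E
```

```text
False
low 3.66 [414.5  15.   16.9] [ 0.2  0.1 -0.2] [ 3.124 -0.006  0.329]
False
pushed 4.69 [465.8  15.3  15.7] [-3.4  0.4 -0.9] [ 3.125 -0.006  0.324]
```

View pics/c3.png

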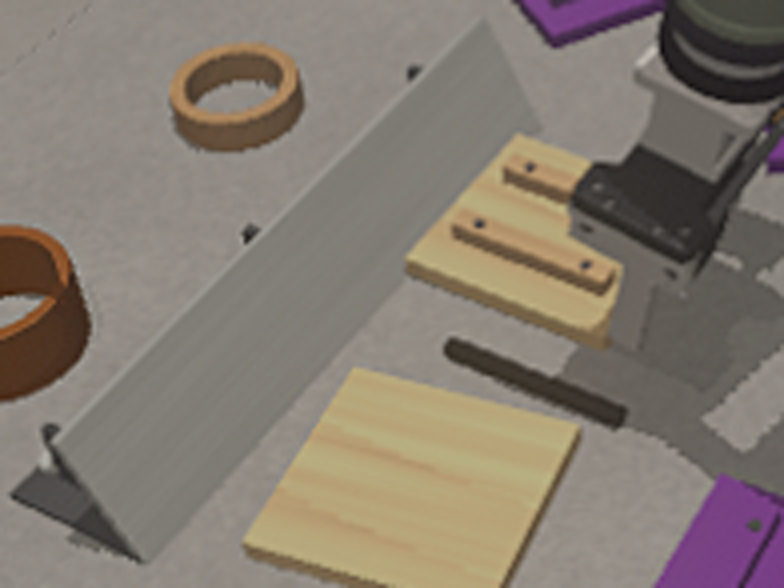

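The lid is now square with its far edge at the foot line, corners (407,268) and (518,135). The visible finger sits at its near corner, (625,340). I'll push on up the slope.

```bash
python3 - <<'E'
from h import *
t=np.radians(12)
print(ray("side",np.array([[518,135],[407,268]])/4+[60,150],12).round(1))
for fx in (505,535,560,580,590,600):
    h=bot.move_l(tcp(fx,15,2.0,t),60,max_force=25); st(f"{fx} {h}")
    if h: break
crop("side","c4",(60,120,256,267),4)
E
```

```text
[[606.3 -46.2  12. ]
 [601.6  79.3  12. ]]
505 False 5.34 [495.7  14.8  18. ] [-0.  -0.7  0.3] [ 3.123 -0.006  0.333]
535 False 5.99 [525.   14.9  17.6] [ 0.7 -0.3 -0.3] [ 3.124 -0.006  0.33 ]
560 False 6.56 [549.9  15.   17.5] [ 0.4 -0.8 -0.4] [ 3.124 -0.006  0.329]
580 False 7.04 [570.   15.   17.6] [ 0.5 -0.1 -0.3] [ 3.124 -0.006  0.33 ]
590 False 7.36 [580.   14.9  17.6] [-0.2 -0.3  0.2] [ 3.124 -0.006  0.33 ]
600 False 7.67 [585.1  15.4  15.4] [-8.2 -0.9  4.8] [-3.126  0.005 -0.312]
```

View pics/c4.png

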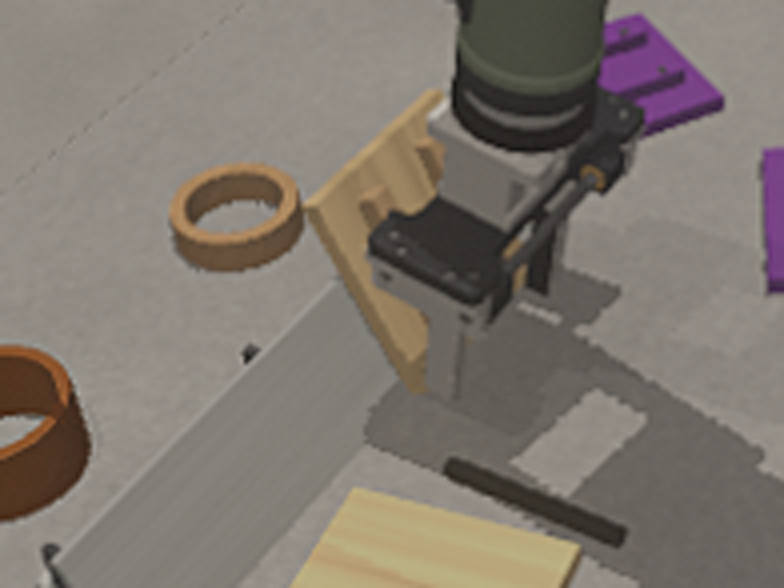

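The lid stands leaning on the stop, its top corners at (310,210) and (437,92), and the fingers are at its foot. I'll back off, rise, and check that it leans unaided.

```bash
python3 - <<'E'
from h import *
t=np.radians(12)
p=bot.read_state()["position"]
bot.move_l(tcp(560,15,3,t),60); st("back")
bot.move_l(tcp(535,15,160,t),200); st("up")
crop("side","c5",(60,120,256,267),4)
E
```

```text
back 8.54 [549.8  14.9  18.7] [ 0.1  0.1 -1. ] [ 3.124 -0.006  0.33 ]
up 9.48 [523.5  15.1 174.2] [ 0.4  0.4 -1.7] [ 3.125 -0.006  0.325]
```

View pics/c5.png

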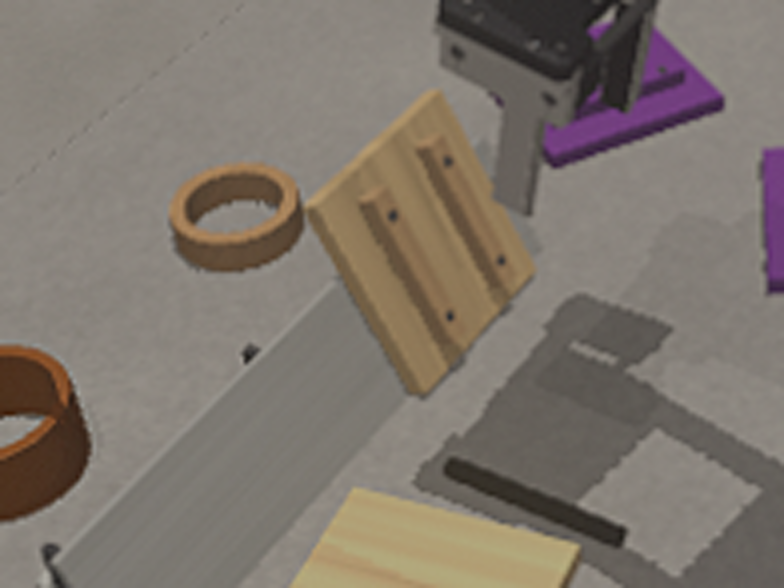

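It leans flush unaided with nothing touching it. Next: over the top, down behind, and draw it towards the robot.

```bash
python3 - <<'E'
from h import *
print(ray("side",np.array([[310,210],[437,90]])/4+[60,120],118).round(1))
bot.move_l([540,15,190],150,rotation=rot(0)); st("straight")
bot.move_l([685,15,190],200); st("over")
print(bot.move_l([685,15,106],100,max_force=8)); st("behind")
for x in (660,640,620,605,590,575):
    h=bot.move_l([x,15,106],50,max_force=15); st(f"{x} {h}")
    if h: break
bot.hold(0.5)
crop("side","c6",(60,120,256,267),4)
E
```

```text
[[653.8  72.6 118. ]
 [654.4 -49.8 118. ]]
straight 9.9 [540.2  15.  188.3] [ 0.2 -0.6 -0.2] [-3.141e+00  6.000e-03  3.000e-03]
over 10.78 [683.5  15.1 189.3] [ 0.  -0.1  0.5] [-3.141e+00  6.000e-03  3.000e-03]
False
behind 11.77 [685.8  14.9 107. ] [-0.3 -0.4  0.6] [ 3.141e+00 -6.000e-03  3.000e-03]
660 False 12.42 [660.   15.  106.2] [-0.1  0.6 -0.2] [ 3.142e+00 -6.000e-03  1.000e-03]
640 False 12.97 [639.9  15.  106.1] [ 0.2  0.6 -0.3] [ 3.142 -0.006  0.   ]
620 False 13.52 [619.9  15.  106.1] [ 0.7 -0.5 -1.1] [ 3.142 -0.006  0.   ]
605 False 13.97 [604.7  15.  106. ] [ 0.9  0.3 -0.5] [-3.142  0.006 -0.   ]
590 False 14.42 [589.7  15.  106. ] [-0.2 -0.7 -0.6] [-3.142  0.006 -0.   ]
575 False 14.87 [574.7  15.  106. ] [-0.4  0.3  0.4] [-3.142  0.006 -0.   ]
```

View pics/c6.png

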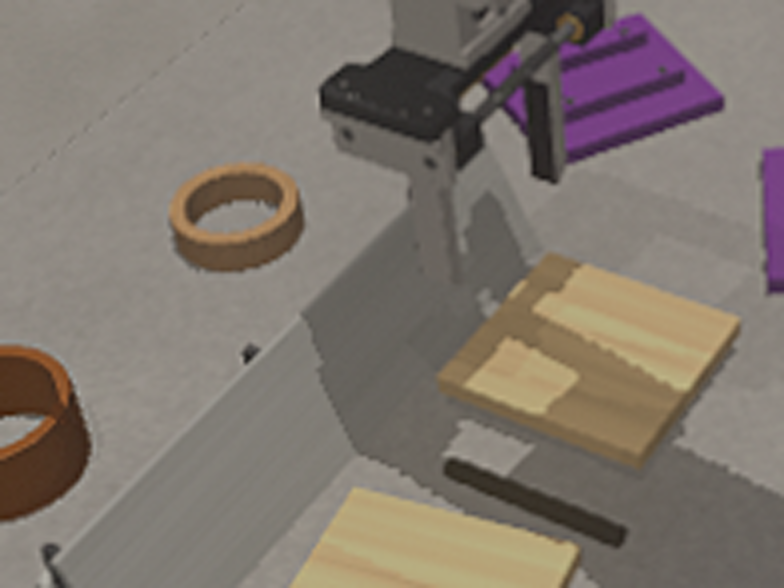

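The lid lies bare face up in front of the stop, corners (548,255), (438,380), (640,467) and (740,322). The pen and plain board haven't moved. I'll check its height and size, lift clear and hand in.

```bash
python3 - <<'E'
from h import *
l=ray("side",np.array([[548,255],[438,380],[640,467],[740,322]])/4+[60,120],24)
print(l.round(1),[round(np.linalg.norm(l[i]-l[i-1]),1) for i in range(4)])
bot.move_l([575,15,230],150); bot.hold(0.5); st()
crop("side","c7",(40,110,290,297),3)
E
```

```text
[[582.1 -43.1  24. ]
 [581.7  75.5  24. ]
 [449.6  81.5  24. ]
 [452.6 -42.8  24. ]] [np.float64(129.4), np.float64(118.6), np.float64(132.2), np.float64(124.3)]
 16.89 [574.9  15.  229.8] [-0.1 -0.1 -0.4] [-3.142  0.006  0.   ]
```

View pics/c7.png

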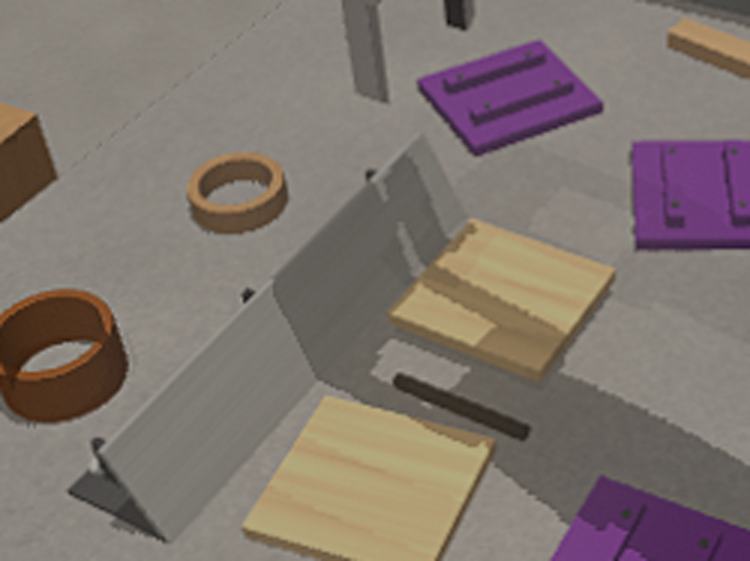

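The lid lies flat with its top at 24 mm, corners (475,220), (390,318), (545,378) and (613,270). The plain board and pen are where they were, and the gripper is clear.

```bash
python3 -c "
from cell import bot
print(bot.sign_off())"
```

```text
the job is handed in; nothing more can be done
None
```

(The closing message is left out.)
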